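# Push the stuck piston out of the column barrel

## Task

Take the blue-handled push rod off its wooden rest and use it to push the stuck orange piston through the clear column barrel, in at the blue-flanged end, until the piston drops out of the far end into the white catch tray. Then draw the rod all the way out and lay it back in the two notches of its rest as it lay before, and let go. Leave the other things on the bench where they are.

Things in the scene. Friction and masses are not known exactly. Their poses are not given: they have to be found in the camera images.
- rod: Push rod, 253 mm long, 0.2 kg. Origin: centre of its blue handle (22 x 22 mm square, 60 mm long), where to grip; x axis runs along the rod to its tip. Ahead of the handle is a 16 mm aluminium shaft, with a white 18 mm tip; a 16 mm tail ends 68 mm behind the origin. Centre of mass about 15 mm ahead of the origin. It starts level in its rest, axis 50 mm above the table, tip roughly to -y.
- rod_tip (a point): Centre of the end face of the rod's white tip, on the rod's axis, 185 mm ahead of the rod's origin.
- rest_seat (a point): Where the rod's origin (handle centre) belongs when the rod lies in its rest, 50 mm above the table; x axis along the rod towards its tip. At the start the rod lies within 5 mm of this.
- rod_rest: Fixed wooden rest: base 200 x 50 x 8 mm with two posts, 14 mm thick, 50 mm wide, 60 mm tall, with open 90 degree V notches in their tops, 50 mm behind and 95 mm ahead of the origin (which lies on the table under rest_seat, same axes). The rod's round tail and shaft lie in the notches; between the posts the handle is free at both sides and 31 mm below.
- column_mouth (a point): Centre of the entry of the bore, at the blue flange, 90 mm above the table. x axis: along the bore, the way to push (level, roughly to -y); z up. The barrel is a fixed clear tube 120 mm long, bore 28 mm, outside 37 mm, end flanges 45 mm in diameter. Its holder's two clamps are 50 mm wide and reach 116 mm above the table; the base plate, 100 mm wide, 8 mm thick, begins 15 mm before the mouth.
- column_exit (a point): Centre of the far end of the bore, 120 mm beyond the mouth.
- piston: Orange plastic piston with two black bands, a cylinder 50 mm long, 26 mm in diameter, 50 g; origin at its centre, x axis along it. It starts stuck in the bore, its centre 50 to 66 mm beyond the mouth, held by a sprung rubber strip in the bore's roof. It takes about 5 to 15 N to push; once its centre is past the far end it tips and falls out.
- tray_mid (a point): Centre of the blue-lined floor of the catch tray, 16 mm above the table, 55 mm beyond the far end of the bore; same axes as column_mouth. The white tray is fixed to the holder, inside 130 mm along the bore direction by 100 mm across, its rim 48 mm above the table; it begins under the far end of the barrel.
- tip_box: Bystander: blue box of pipette tips, 85 x 120 x 53 mm, loose, origin under its centre.
- bottle: Bystander: amber bottle, 72 mm in diameter, 170 mm tall, loose, origin under its centre.
- beaker: Bystander: glass beaker, 76 mm in diameter, 95 mm tall, loose, origin under its centre.
- dishes: Bystander: stack of three dishes, 90 mm in diameter, 45 mm tall, loose, origin under its centre.
- jar: Bystander: glass jar with red lid, 70 mm in diameter, 80 mm tall, loose, origin under its centre.
Things that resemble listed ones, but are neither listed nor needed, are in the scene too. What is shaped like the rod_rest but purple or red is not meant.

How it is judged:
On the way, in this order (a step that is already met when the one before it is completed fails the run):
1. the rod's tip has entered the bore at the blue-flanged end while the piston is still inside (x of rod_tip in the frame of column_mouth above 0.005 m and y of rod_tip in the frame of column_mouth between -0.014 and 0.014 m and z of rod_tip in the frame of column_mouth between -0.014 and 0.014 m and x of piston in the frame of column_mouth between 0 and 0.115 m and z of piston in the frame of column_mouth above -0.01 m), for 0.1 s.
2. the piston has dropped out of the far end while the rod's tip is in the barrel (x of rod_tip in the frame of column_mouth above 0.03 m and y of rod_tip in the frame of column_mouth between -0.014 and 0.014 m and z of rod_tip in the frame of column_mouth between -0.014 and 0.014 m and x of piston in the frame of column_mouth above 0.105 m and z of piston in the frame of column_mouth below -0.025 m), for 0.05 s.
At the end, for the whole second after the job is handed in: The piston lies at rest inside the catch tray, and the rod lies released and at rest in both notches of its rest, tip the same way as at the start: its handle centre within 25 mm along and 8 mm across and in height of rest_seat, its axis within 0.1 rad of the rest's (x of piston in the frame of tray_mid between -0.066 and 0.066 m and y of piston in the frame of tray_mid between -0.051 and 0.051 m and z of piston in the frame of tray_mid between -0.005 and 0.045 m and linear speed of each of piston, rod below 0.03 m/s and x of rod in the frame of rest_seat between -0.025 and 0.025 m and y of rod in the frame of rest_seat between -0.008 and 0.008 m and z of rod in the frame of rest_seat between -0.008 and 0.008 m and x of rod_tip in the frame of rest_seat above 0.15 m and angle between the x axis of rod and the x axis of rest_seat, either way round below 0.1 rad and contact force between rod and the fingers below 0.1 N); the robot touches nothing.
It fails at once if a bystander is moved more than 30 mm (distance of any of tip_box, bottle, beaker, dishes, jar from where it was at the start of the episode above 0.03 m).
It also fails if it takes over 56 s, if anything falls off the work surface, if the arm or the gripper's body presses on something with over 40 N, if the wrist force passes 120 N, or if a joint passes its speed limit or range.

## Robot

A 6-joint arm with a two-finger parallel gripper is mounted at the origin on the work surface. World frame = base frame: x ahead of the robot, y to its left, z up, the work surface at z = 0. Lengths are in m, angles in rad, forces in N, time in s.
With the tool pointing down it reaches from about 0.425 to 0.95 m from the base axis. Payload 3.5 kg.
Tool frame: the origin (TCP) lies midway between the tips of the shut fingers; the grasp point (between the pads) lies 19 mm behind it; z points along the fingers, y is the line along which they close (so a half turn about z gives the same grasp; the last joint's range is limited). The gripper opens to 85 mm and grips with 20 to 120 N. Pads are 22 mm wide; open, the fingers measure 114 mm over their backs; the gripper's body (76 mm by 85 mm) begins 54 mm behind the grasp point. The pads swing forward as they close: fully open they stand 13 mm farther back than shut.
Start: joints at [-1.256, 0.286, 1.577, -0, 1.279, -0.15], TCP at [0.303, -0.603, 0.231] pointing down, gripper open.
Joint ranges: [-2.77, 2.77], [-0.9, 2.22], [0.21, 2.48], [-1.53, 4.67], [0.24, 2.81], [-2.84, 2.84]. Speed limits (rad/s): [2.79, 2.79, 3.14, 3.14, 3.14, 3.14].

## Interface

Orientations are given as a unit quaternion [x, y, z, w].
In Python, from plant import ctrl gives the robot as it stands.
- The arm moves only by the tool send_rows, never from a script. Its argument "series" is a list that holds one entry, the list of rows, each a list of 7 numbers: the shift along the tool's x, y, z in cm, then the turn, a rotation vector about the tool's x, y, z in rad, then the opening, from -1 (shut) to 1 (fully open). In form: [[[x, y, z, rx, ry, rz, jaw], ...]]. A call has 1 to 10 rows; each row shifts and turns the commanded pose from where the row before left it, along the tool's axes as they then stand; what a row does not reach is not made up. A row lasts 1/8 s, in which the tool goes at most 62.5 mm and 10.7 degrees, less where a joint would pass 70% of its speed; a pose out of reach is approached as far as the arm can. A call is refused whole if a number of a shift passes 6.25 or a number of a turn 0.188, either way. A call with a gripper value outside its range is refused whole. The fingers move at their own pace and stop on an object; "force" is the grip in N (left out, the last holds). Time passes only in rows, so rows that do not move let the fingers close. It gives the time, the measured TCP pose, the force, the opening and the grip force at its end, in the units of the state.
- ctrl.get_state(): the state, without advancing time (a new reading comes with each control period).
- ctrl.read_camera(name): name is "scene" or "top" or "wrist"; returns a dict with "img" (420x560x3 uint8, red, green, blue), "fx", "fy", "cx", "cy" (pixels), "R" (3x3) and "t" (3): a world point X has camera coordinates R X + t; the wrist camera has in their place "hand_eye" (4x4, takes a point from camera to tool coordinates, whose origin is the TCP and whose axes are the flange's). Camera axes: x right, y down, z forward; pixel columns grow to the right and rows downward; lengths in m; the calibration is good to about 2 mm. A picture is of the moment at which its call begins: read the wrist's pose just before it. There is no depth.
- ctrl.sign_off(): hands the job in; it is judged then, once.
The state is a dict: "time": time; "qpos": joint angles; "dq": joint speeds; "joint_efforts": joint torques, N m; "eef_pos": TCP position; "tcp_rot": TCP orientation; "contact_force": force on the tool from outside, world axes, zero at the start; "wrist_torque": the same for the moment, N m; "opening": opening from 0.0 (shut) to 1.0 (fully open); "finger_force": force on a finger pad.
Only numpy, scipy, OpenCV 4.12 (cv2) and the standard library are available. Lean on these libraries where they do the work, as an engineer would, in place of code of your own. Each camera call takes 0.05 s, during which the arm holds its last target. There are 200 camera calls.

## Working session

There is one attempt and no reset: what is moved stays moved. The work goes in short steps, Python scripts to look and compute and a tool call to move; the robot and the scene stay as the last step left them, time stands still between calls to the robot, and variables do not carry over. Pictures are saved under pics/ and viewed, at most 10 in all, crops included, and the job is handed in when it is done.

Besides the shell and the picture viewer there is one more tool, called as name(argument=value, ...) on one line, values as JSON. send_rows: Moves the arm, as the interface text tells. Its arguments: {"type":"object","properties":{"series":{"type":"array"},"force":{"type":"number"}},"required":["series"]}

```bash
mkdir -p pics; ls; cat > h.py <<'E'
import numpy as np, cv2, json
from scipy.spatial.transform import Rotation as Ro
from plant import ctrl
E
python3 - <<'E'
from h import *
s=ctrl.get_state(); print(s)
for n in ['scene','top']:
    c=ctrl.read_camera(n); cv2.imwrite(f'pics/{n}0.png',c['img'][:,:,::-1])
    np.savez(f'{n}.npz',**c); print(n,c['fx'],c['fy'],c['cx'],c['cy'],c['R'],c['t'])
E
```

```text
pics
{'time': 0.0, 'qpos': array([-1.25602127e+00,  2.87161052e-01,  1.57819677e+00,  3.05371498e-05,
        1.27857377e+00, -1.50039682e-01]), 'dq': array([ 0.00233945,  0.00036365, -0.00045675,  0.00035678, -0.00033657,
        0.00047648]), 'joint_efforts': array([-1.86715215e-04, -4.05980194e+01, -2.92625141e+01, -2.24439264e-04,
        5.82091743e-03,  3.90500304e-06]), 'eef_pos': array([ 0.30237673, -0.60274845,  0.22993954]), 'tcp_rot': array([ 9.73115100e-01,  2.30316379e-01, -8.16508401e-05, -1.16670475e-03]), 'contact_force': array([-0.38284004,  0.4336886 , -0.04876862]), 'wrist_torque': array([ 0.02678121, -0.01972821,  0.03506096]), 'finger_force': 0.0, 'opening': 1.0039454049322079}
scene 462.01430878816916 462.01430878816916 282.2749140691947 210.94383004009168 [[ 0.80684339  0.59073907  0.00557665]
 [ 0.45691871 -0.61802963 -0.63973797]
 [-0.37447168  0.51871643 -0.76857285]] [-0.43005291 -0.15878144  1.6172424 ]
top 489.48995294743514 489.48995294743514 279.30938775892844 211.87605923779745 [[ 0.02895761 -0.99952904  0.01015667]
 [-0.9918763  -0.02999206 -0.12361987]
 [ 0.12386627 -0.00649442 -0.99227767]] [-0.00156399  0.51690731  1.53948962]
```

View pics/scene0.png

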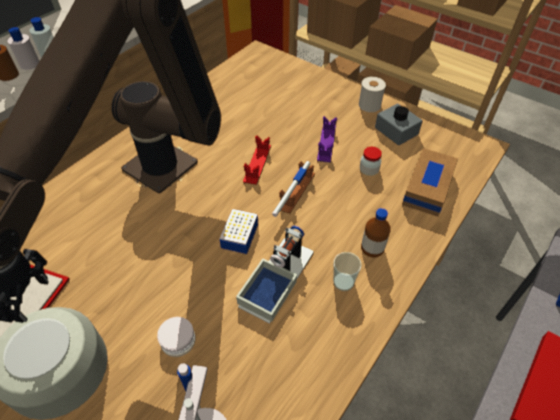

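View pics/top0.png

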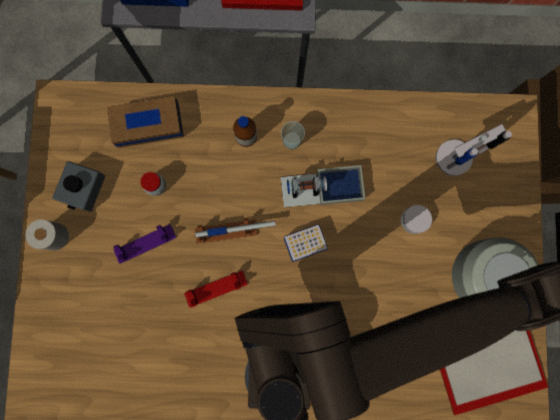

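The scene view shows the rod on a brown rest at about (293,188), with red (257,160) and purple (327,140) look-alike rests beside it. The column is at (290,245) and the tray at (267,290). In the top view the rod is at (235,229), the look-alikes at (215,290) and (145,243), and the column at (305,187) with the tray to its right.

Rod candidates are the brown rest at top (228,232), the red rest (215,290) and the purple rest (145,243). The last two hold no rod. The blue and white item at (480,145) is a pipette stand. I choose the brown one and will check it in a close crop.

```bash
python3 - <<'E'
from h import *
a=cv2.imread('pics/top0.png')[160:260,180:380]; b=cv2.imread('pics/scene0.png')[150:320,225:335]
a=cv2.resize(a,None,fx=4,fy=4,interpolation=2); cv2.imwrite('pics/topc.png',a)
b=cv2.resize(b,None,fx=3.5,fy=3.5,interpolation=2); cv2.imwrite('pics/scenec.png',b)
E
```

```text
(no output)
```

View pics/topc.png

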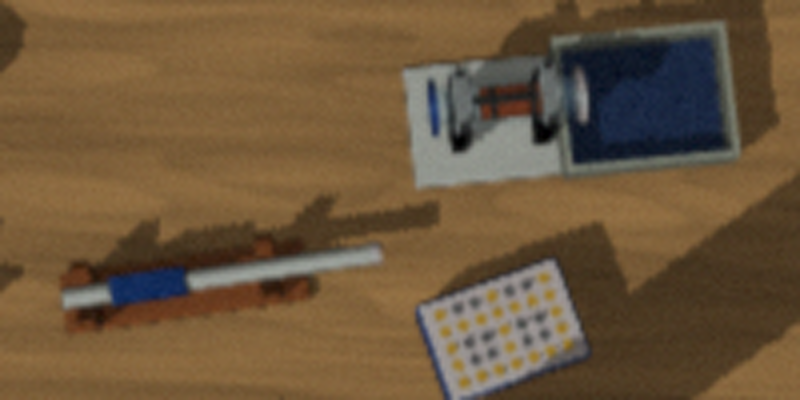

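View pics/scenec.png

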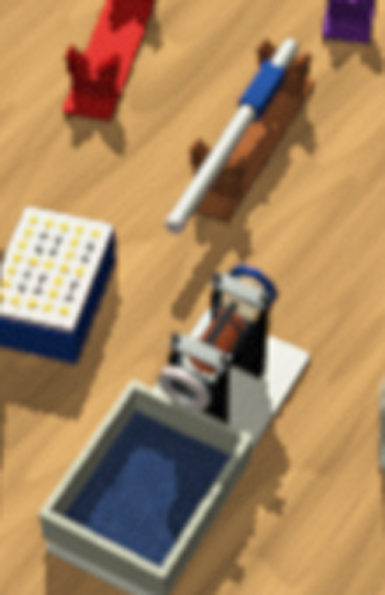

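The crop confirms the choice: the rod with the blue handle lies in the brown rest. In the top crop its tail is at (63,298), the handle at (149,286) and the tip at (381,254). The blue flange is at (434,107) and the exit flange at (580,94). Next I triangulate these points.

```bash
cat >> h.py <<'E'
def cam(n):
    c=np.load(n+'.npz'); K=np.array([[c['fx'],0,c['cx']],[0,c['fy'],c['cy']],[0,0,1]],float)
    return K,c['R'],c['t']
def wristcam(f):   # world->camera from saved wrist shot
    c=np.load(f); K=np.array([[c['fx'],0,c['cx']],[0,c['fy'],c['cy']],[0,0,1]],float)
    T=np.eye(4);T[:3,:3]=Ro.from_quat(c['q']).as_matrix();T[:3,3]=c['p']
    M=np.linalg.inv(T@c['hand_eye']); return K,M[:3,:3],M[:3,3]
def tri(views,pix):
    A=[];b=[]
    for (K,R,t),p in zip(views,pix):
        d=R.T@np.linalg.solve(K,[p[0],p[1],1]); d/=np.linalg.norm(d); P=np.eye(3)-np.outer(d,d)
        A.append(P); b.append(P@(-R.T@t))
    X=np.linalg.lstsq(np.vstack(A),np.hstack(b),rcond=None)[0]
    return X,[np.linalg.norm(A[i]@X-b[i]) for i in range(len(A))]
def onplane(v,p,z):
    K,R,t=v; d=R.T@np.linalg.solve(K,[p[0],p[1],1]); o=-R.T@t; return o+d*(z-o[2])/d[2]
def shot(name):
    s=ctrl.get_state(); c=ctrl.read_camera('wrist'); np.savez(name+'.npz',p=s['eef_pos'],q=s['tcp_rot'],**c)
    cv2.imwrite(f'pics/{name}.png',c['img'][:,:,::-1]); return s,c
E
python3 - <<'E'
from h import *
np.set_printoptions(precision=4,suppress=True)
V=[cam('top'),cam('scene')]
pts=dict(tail=((63,298),(291,43)),tip=((381,254),(178,222)),handle=((149,286),(264,88)),mouth=((434,107),(252,286)),exit=((580,94),(184,386)))
for k,(a,b) in pts.items():
    X,r=tri(V,[(179.6+a[0]/4,159.6+a[1]/4),(224.6+b[0]/3.5,149.6+b[1]/3.5)]); print(k,X,r)
E
```

```text
tail [0.4361 0.2759 0.0547] [np.float64(0.0006389573336967998), np.float64(0.0006389573336966162)]
tip [0.4805 0.0295 0.0558] [np.float64(0.0038294266956456174), np.float64(0.003829426695646109)]
handle [0.4487 0.2098 0.0547] [np.float64(0.002080276030471364), np.float64(0.0020802760304718363)]
mouth [ 0.5902 -0.0106  0.0925] [np.float64(0.0004585951751579665), np.float64(0.00045859517515756256)]
exit [ 0.6041 -0.1232  0.0944] [np.float64(0.0010705190246126115), np.float64(0.0010705190246126516)]
```

send_rows(series=[[[0,0,-0.2,0,0,-0.16,1],[0,0,-0.2,0,0,-0.16,1],[0,0,-0.2,0,0,-0.16,1],[0,0,-0.2,0,0,-0.16,1],[0,0,-0.2,0,0,-0.16,1],[0,0,-0.2,0,0,-0.16,1],[0,0,-0.2,0,0,-0.16,1],[0,0,-0.2,0,0,-0.16,1]]])

```text
time: 1.1
eef_pos: [0.3025, -0.603, 0.2465]
tcp_rot: [0.641, 0.768, 0.0, -0.001]
contact_force: [-0.1, -0.2, -0.2]
opening: 0.999
finger_force: 0.0
```

send_rows(series=[[[3,3,0,0,0,0,1],[4.5,4.2,0,0,0,0,1],[4.5,4.2,0,0,0,0,1],[4.5,4.2,0,0,0,0,1],[4.5,4.2,0,0,0,0,1],[4.5,4.2,0,0,0,0,1],[4.5,4.2,0,0,0,0,1],[4.5,4.2,0,0,0,0,1],[4.5,4.2,0,0,0,0,1],[4.5,4.2,0,0,0,0,1]]])

```text
time: 2.35
eef_pos: [0.6297, -0.1024, 0.2468]
tcp_rot: [0.643, 0.766, -0.0, -0.0]
contact_force: [0.5, -1.0, 0.3]
opening: 1.001
finger_force: 0.0
```

```bash
python3 - <<'E'
from h import *
np.set_printoptions(precision=4,suppress=True)
s,c=shot('w1'); print(s['time'],s['eef_pos'],Ro.from_quat(s['tcp_rot']).as_matrix(),s['qpos']); print(c['hand_eye'],c['fx'],c['cx'])
V=wristcam('w1.npz')
for P in [[.5902,-.0106,.0925],[.6041,-.1232,.0925],[.4487,.2098,.05]]:
    q=V[0]@(V[1]@P+V[2]); print(q[:2]/q[2],q[2])
E
```

```text
2.35 [ 0.6297 -0.1024  0.2468] [[-0.1731  0.9849 -0.0007]
 [ 0.9849  0.1731  0.0001]
 [ 0.0002 -0.0006 -1.    ]] [-0.3199  0.195   1.6572 -0.0001  1.29   -0.4939]
[[-0.0001 -0.963  -0.2695  0.0667]
 [ 1.      0.0002 -0.0009 -0.0008]
 [ 0.001  -0.2695  0.963  -0.1416]
 [ 0.      0.      0.      1.    ]] 373.37915789757926 281.6112384695766
[252.1778  63.795 ] 0.27676303925725027
[248.0578 210.9997] 0.30728491798947744
[  99.9862 -310.7279] 0.2527981878306652
```

View pics/w1.png

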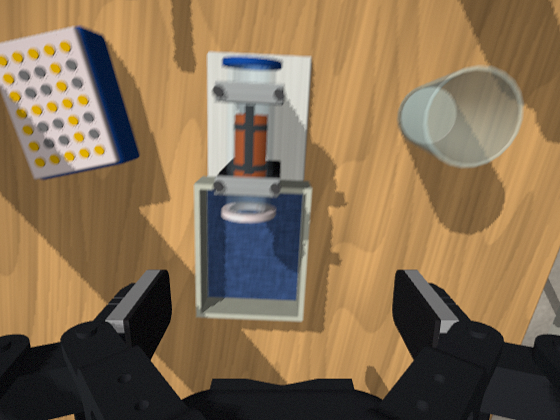

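send_rows(series=[[[3,0,0,0,0,0,1],[4,0,0,0,0,0,1],[3,0,0,0,0,0,1],[0,0,0,0,0,0,1]]])

```text
time: 2.9
eef_pos: [0.6111, -0.004, 0.2468]
tcp_rot: [0.642, 0.767, -0.0, -0.001]
contact_force: [0.1, -0.4, 0.2]
opening: 1.002
finger_force: 0.0
```

```bash
python3 - <<'E'
from h import *
s,c=shot('w2'); print(s['eef_pos'],s['tcp_rot'])
E
```

```text
[ 0.61113863 -0.0039775   0.24676915] [ 6.41843762e-01  7.66835225e-01 -2.47271065e-04 -5.12013837e-04]
```

View pics/w2.png

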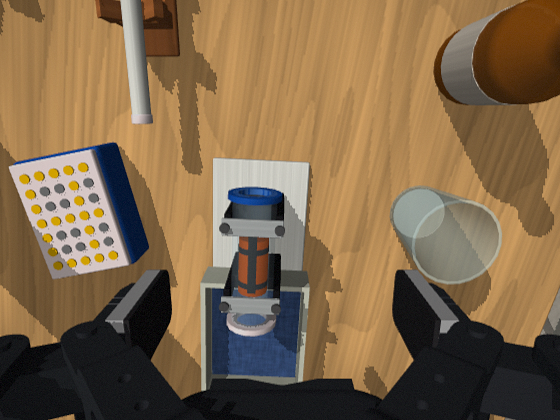

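w1 and w2 show the mouth's blue ring at (252,63) and (256,196), and the exit ring at (248,212) and (251,323). The piston is in the barrel, and the rod tip is at (142,120) in w2. I now measure the column and move over the rod.

```bash
python3 - <<'E'
from h import *
np.set_printoptions(precision=4,suppress=True)
w1,w2=wristcam('w1.npz'),wristcam('w2.npz')
for k,a,b in [('mouth',(252,62),(256.5,195.5)),('exit',(248.5,212),(251,323))]:
    print(k,*tri([w1,w2],[a,b]), onplane(w1,a,.09),onplane(w2,b,.09))
# segment blue/orange: centre columns per row
for n in ['w1','w2']:
    im=cv2.imread(f'pics/{n}.png'); h=cv2.cvtColor(im,cv2.COLOR_BGR2HSV)
    for nm,lo,hi,roi in [('blue',(105,150,60),(125,255,255),(215,300,40,205)),('orange',(3,150,100),(14,255,255),(225,280,100,310))]:
        m=cv2.inRange(h,lo,hi); z=np.zeros_like(m); x0,x1,y0,y1=roi; z[y0:y1,x0:x1]=m[y0:y1,x0:x1]
        num,l,st,ce=cv2.connectedComponentsWithStats(z); 
        print(n,nm,[(st[i].tolist()) for i in range(1,num) if st[i][4]>40])
        if nm=='orange':
            for y in range(100,310,12):
                xs=np.where(z[y])[0]
                if len(xs)>8: print(y,xs.min(),xs.max(),end='; ')
            print()
E
```

```text
mouth [ 0.5903 -0.0097  0.0965] [np.float64(8.431972792826944e-05), np.float64(8.431972792893136e-05)] [ 0.5896 -0.0092  0.09  ] [ 0.5902 -0.0113  0.09  ]
exit [ 0.6044 -0.1212  0.1024] [np.float64(0.0005898809125422706), np.float64(0.0005898809125425864)] [ 0.6045 -0.1247  0.09  ] [ 0.6041 -0.1292  0.09  ]
w1 blue [[223, 58, 58, 11, 387]]
w1 orange [[236, 115, 9, 9, 60], [254, 116, 13, 9, 83], [235, 131, 9, 34, 265], [253, 131, 13, 34, 368], [251, 172, 13, 4, 44]]
136 236 265; 148 236 264; 160 235 264; 172 235 262; 
w2 blue [[228, 188, 54, 17, 763]]
w2 orange [[239, 237, 9, 13, 73], [257, 238, 11, 12, 105], [238, 253, 10, 31, 234], [256, 255, 12, 29, 270], [238, 286, 27, 11, 123]]
244 239 267; 256 239 266; 268 239 265; 280 240 265; 292 240 264;
```

send_rows(series=[[[3,-2,0,0,0,0,1],[4,-2,0,0,0,0,1],[4,-2,0,0,0,0,1],[4,-2,0,0,0,0,1],[3,-2,0,0,0,0,1],[0,0,0,0,0,0,1]]])

```text
time: 3.7
eef_pos: [0.4814, 0.1545, 0.2472]
tcp_rot: [0.642, 0.766, -0.0, 0.0]
contact_force: [0.1, -0.5, 0.2]
opening: 1.002
finger_force: 0.0
```

```bash
python3 - <<'E'
from h import *
s,c=shot('w3'); print(s['time'],s['eef_pos'],s['tcp_rot'])
E
```

```text
3.7 [0.48136951 0.15448224 0.24723971] [ 6.42381405e-01  7.66385092e-01 -1.00488439e-04  1.06349605e-04]
```

View pics/w3.png

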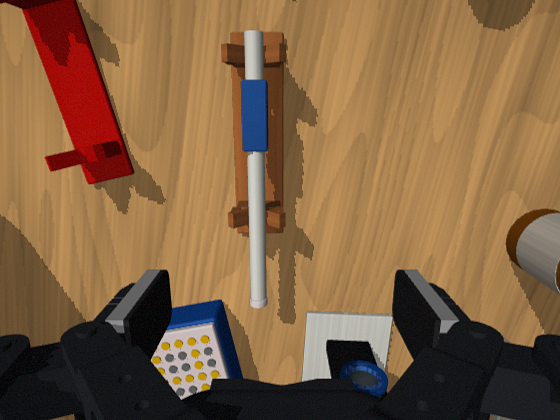

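w3 shows the rod in the brown rest: tail at (254,31), handle spanning columns 242–268 and rows 81–151, tip at (259,304).

```bash
cat >> h.py <<'E'
def rowcentres(f,ranges,lo,hi,x0,x1):
    h=cv2.cvtColor(cv2.imread(f'pics/{f}.png'),cv2.COLOR_BGR2HSV); m=cv2.inRange(h,lo,hi); out=[]
    for y in ranges:
        xs=np.where(m[y,x0:x1])[0]
        if len(xs)>4: out.append((x0+(xs.min()+xs.max())/2,y,xs.max()-xs.min()+1))
    return out
E
python3 - <<'E'
from h import *
np.set_printoptions(precision=4,suppress=True)
w1,w2,w3=[wristcam(f'w{i}.npz') for i in (1,2,3)]
def line(P):
    P=np.array(P)[:,:2]; s,i=np.polyfit(P[:,1],P[:,0],1); return s,i,(P[:,0]-s*P[:,1]-i).std()
for f,V,r in [('w1',w1,range(132,164,2)),('w2',w2,range(256,282,2))]:
    o=rowcentres(f,r,(3,150,80),(14,255,255),228,278); P=[onplane(V,a[:2],.095) for a in o]; s,i,e=line(P); print('piston',s,e,'x at y=-.0105,-.1295',s*-.0105+i,s*-.1295+i)
b=rowcentres('w3',range(84,148,3),(105,120,40),(128,255,255),230,280); print(b[0],b[-1])
P=[onplane(w3,a[:2],.058) for a in b]; print('handle line',line(P))
s_=rowcentres('w3',range(158,200,3),(0,0,120),(180,60,255),240,275)+rowcentres('w3',range(240,300,3),(0,0,120),(180,60,255),240,275)
print(s_[0],s_[-1]); P2=[onplane(w3,a[:2],.054) for a in s_]; print('shaft line',line(P2))
for y in (80.5,151.5): print('handle end',onplane(w3,(255,y),.061))
for y,z in ((30,.054),(306,.05)): print(onplane(w3,(256,y),z))
g=[wristcam('w2.npz'),w3]; print('tip tri',tri(g,[(142,121.5),(258.5,304)])); V=[cam('top'),cam('scene')]
E
```

```text
piston -0.11494925167853588 0.00010862703423107773 x at y=-.0105,-.1295 0.59109638026588 0.6047753412156258
piston -0.12760611116152987 0.00018180753587768815 x at y=-.0105,-.1295 0.5892330992955048 0.6044182265237268
(np.float64(253.5), 84, np.int64(26)) (np.float64(255.0), 147, np.int64(25))
handle line (np.float64(-0.1807875467703574), np.float64(0.48460318090847726), np.float64(0.00016747028781213181))
(np.float64(254.0), 158, np.int64(15)) (np.float64(256.5), 297, np.int64(14))
shaft line (np.float64(-0.17573875283129406), np.float64(0.48226444765661114), np.float64(0.0001890560335659727))
handle end [0.4432 0.2365 0.061 ]
handle end [0.4523 0.1786 0.061 ]
[0.4374 0.2757 0.054 ]
[0.4771 0.0234 0.05  ]
tip tri (array([0.4794, 0.0273, 0.0517]), [np.float64(0.0002937834671214777), np.float64(0.0002937834671212843)])
```

send_rows(series=[[[2,-0.8,1,0,0,0,1],[2,-0.9,3,0,0,0,1],[1.9,-0.8,3,0,0,0,1],[0,0,4,0,0,0,1],[0,0,4,0,0,0,1],[0,0,3,0,0,0,1],[0,0,2,0,0,0,1],[0,0,1.7,0,0,0,1],[0,0,0,0,0,0,1]]])

```text
time: 4.88
eef_pos: [0.447, 0.207, 0.029]
tcp_rot: [0.643, 0.765, -0.001, -0.001]
contact_force: [-1.3, -1.4, 0.4]
opening: 0.998
finger_force: 0.0
```

```bash
python3 - <<'E'
from h import *
s,c=shot('w4'); print(s['time'],s['eef_pos'],s['tcp_rot'],s['contact_force'])
E
```

```text
4.875 [0.44703021 0.20695361 0.02899208] [ 0.64348741  0.76545531 -0.00121563 -0.00079873] [-1.29679028 -1.42866927  0.35616683]
```

View pics/w4.png

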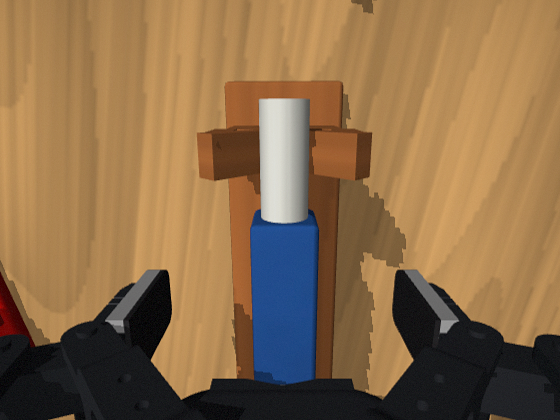

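w4 shows the handle centred between the pads (rod axis at column 284, image centre 282), so I close.

send_rows(series=[[[0,0,0,0,0,0,-1],[0,0,0,0,0,0,-1],[0,0,0,0,0,0,-1],[0,0,0,0,0,0,-1],[0,0,0,0,0,0,-1],[0,0,0,0,0,0,-1],[0,0,0,0,0,0,-1]]], force=80)

```text
time: 5.8
eef_pos: [0.4479, 0.2081, 0.031]
tcp_rot: [0.643, 0.766, 0.0, 0.0]
contact_force: [-0.7, 0.1, 5.7]
opening: 0.242
finger_force: 79.3
```

send_rows(series=[[[0,0,0,0,0,0,-1],[0,0,-0.5,0,0,0,-1],[0,0,-1,0,0,0,-1],[0,0,-2,0,0,0,-1],[0,0,-2,0,0,0,-1],[0,0,-0.5,0,0,0,-1],[0,0,0,0,0,0,-1],[0,0,0,0,0,0,-1]]])

```text
time: 6.8
eef_pos: [0.4465, 0.2077, 0.0893]
tcp_rot: [0.643, 0.766, -0.001, -0.001]
contact_force: [-0.7, -0.8, -1.8]
opening: 0.242
finger_force: 78.6
```

```bash
python3 - <<'E'
from h import *
np.set_printoptions(precision=4,suppress=True)
s,c=shot('w5'); print(s['time'],s['eef_pos'],s['tcp_rot'],s['opening'],s['finger_force'],s['contact_force'])
ims=[]
for n,(x0,y0) in [('scene',(255,130)),('top',(180,190))]:
    c=ctrl.read_camera(n); np.savez(f'{n}1.npz',**c); ims.append(cv2.resize(c['img'][y0:y0+100,x0:x0+110,::-1],None,fx=3.5,fy=3.5,interpolation=2))
ims.append(cv2.resize(cv2.imread('pics/w5.png')[:,150:420],(225,350)))
# crop tops for size
cv2.imwrite('pics/m1.png',np.hstack([ims[0][:,:300],ims[1][:,:],ims[2]])[:, :800]); print(ims[0].shape)
E
```

```text
6.8 [0.4465 0.2077 0.0893] [ 0.643   0.7658 -0.0008 -0.0006] 0.24153843135502412 78.58934283256531 [-0.6643 -0.7881 -1.7812]
(350, 385, 3)
```

View pics/m1.png

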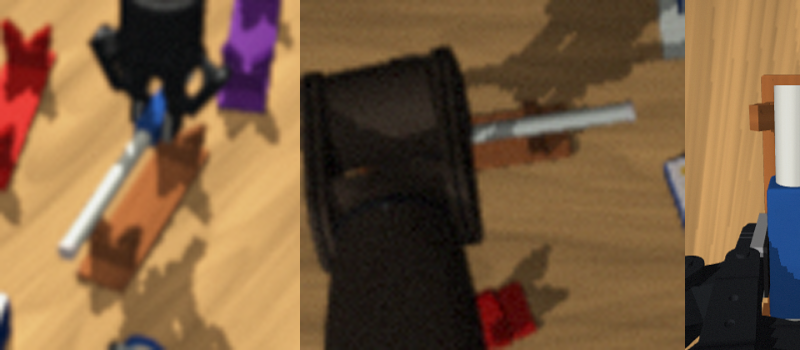

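m1 shows the rod lifted clear, with its tip at scene crop (70,252) and top crop (333,111). I check its pitch from the tip, then plan the approach.

```bash
cat >> h.py <<'E'
def plan(targ,yaw=None):  # print tool-frame shift (cm) and turn about tool z to bring TCP to targ
    s=ctrl.get_state(); R=Ro.from_quat(s['tcp_rot']); d=R.inv().apply(np.array(targ)-s['eef_pos'])*100
    x=R.as_matrix()[:,0]; cy=np.arctan2(x[1],x[0]); print('t',s['time'],'pos',s['eef_pos'],'yaw',cy,'shift cm',d,'turn z',None if yaw is None else -(yaw-cy),'F',s['contact_force'])
E
python3 - <<'E'
from h import *
np.set_printoptions(precision=4,suppress=True)
V=[cam('top1'),cam('scene1')]
print(tri(V,[(274.7,221.3),(274.6,201.6)]))
s=ctrl.get_state(); R=Ro.from_quat(s['tcp_rot']); print('nominal tip',s['eef_pos']+R.apply([-.185,0,-.019]), R.as_matrix()[2])
# approach: axis dir u
sl=-.1215; u=np.array([-sl,-1,0]); u/=np.linalg.norm(u)*1; m=np.array([.5902,-.0107,.09])
yaw=np.arctan2(-u[1],-u[0]); print('u',u,yaw)
for d in (-.06,-.02,.11): o=m+u*(d-.185)+[0,0,-.019]; print(d,o)
plan(m+u*(-.06-.185)+[0,0,-.019],yaw)
E
```

```text
(array([0.4797, 0.0291, 0.109 ]), [np.float64(0.0025116122624778436), np.float64(0.002511612262477978)])
nominal tip [0.4788 0.0256 0.1085] [-0.0001 -0.0017 -1.    ]
u [ 0.1206 -0.9927  0.    ] 1.6917036960184064
-0.06 [0.5606 0.2325 0.071 ]
-0.02 [0.5655 0.1928 0.071 ]
0.11 [0.5812 0.0638 0.071 ]
t 6.95 pos [0.4467 0.2078 0.0895] yaw 1.7447091496430471 shift cm [ 0.4648 11.6499  1.8283] turn z 0.05300545362464071 F [-0.5631  0.1275 -1.4632]
```

send_rows(series=[[[0,1,0,0,0,0,-1],[0.1,2,0,0,0,0,-1],[0.1,3,0,0,0,0,-1],[0.1,3,0,0,0,0,-1],[0.1,2,0,0,0,0,-1],[0.1,0.6,0.3,0,0,0.02,-1],[0,0,0.7,0,0,0.02,-1],[0,0,0.8,0,0,0.013,-1],[0,0,0,0,0,0,-1],[0,0,0,0,0,0,-1]]])

```text
time: 8.2
eef_pos: [0.5603, 0.2329, 0.0723]
tcp_rot: [0.663, 0.749, -0.0, -0.0]
contact_force: [0.4, -0.6, -1.9]
opening: 0.241
finger_force: 78.6
```

```bash
python3 - <<'E'
from h import *
np.set_printoptions(precision=4,suppress=True)
s=ctrl.get_state()
V=[]
for n,(x0,y0) in [('scene',(240,190)),('top',(245,160))]:
    c=ctrl.read_camera(n); np.savez(f'{n}2.npz',**c); im=c['img'][y0:y0+75,x0:x0+100,::-1]
    V.append(cv2.resize(im,None,fx=4,fy=5.5,interpolation=2) if 0 else cv2.resize(im,None,fx=4,fy=4,interpolation=2))
cv2.imwrite('pics/m2.png',np.hstack(V)); print(V[0].shape)
R=Ro.from_quat(s['tcp_rot']); print('nominal tip',s['eef_pos']+R.apply([-.185,0,-.019]),R.as_matrix()[2])
P=s['eef_pos']+R.apply([-.185,0,-.019])
for n in ('scene2','top2'):
    K,r,t=cam(n)
    for Q in (P,[.5902,-.0107,.09],[.6046,-.1298,.09]): q=K@(r@Q+t); print(n,q[:2]/q[2])
sl=-.1215; u=np.array([-sl,-1,0]); u/=np.linalg.norm(u); m=np.array([.5902,-.0107,.09]); yaw=np.arctan2(-u[1],-u[0])
plan(m+u*(-.02-.185)+[0,0,-.019],yaw)
E
```

```text
(300, 400, 3)
nominal tip [0.5827 0.0493 0.0913] [-0.     -0.0002 -1.    ]
scene2 [306.0578 217.2886]
scene2 [296.3737 231.8955]
scene2 [275.4934 262.5531]
top2 [268.677  188.1152]
top2 [288.0287 186.3942]
top2 [326.3353 183.001 ]
t 8.3 pos [0.5608 0.233  0.0728] yaw 1.6918687415661915 shift cm [-4.0462 -0.0242  0.1765] turn z 0.00016504554778506986 F [-1.032   0.6917 -2.2751]
```

View pics/m2.png

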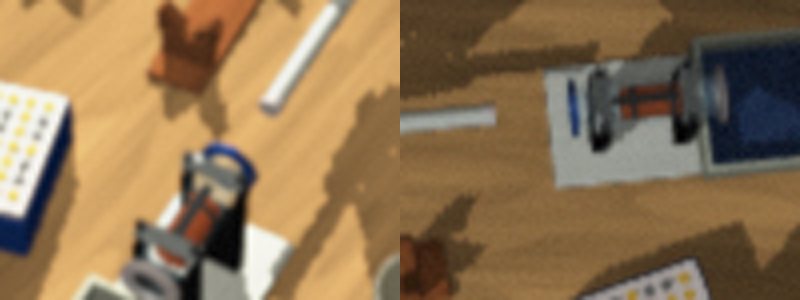

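m2 shows the tip at scene (307,216) and top (268,188), and the mouth at scene (296.6,232) and top (288,186). The tip is on the bore axis, about 3 mm shorter than nominal. I enter slowly.

send_rows(series=[[[-1,0,0.1,0,0,0,-1],[-2,0,0.1,0,0,0,-1],[-1.5,0,0,0,0,0,-1],[-1,0,0,0,0,0,-1],[-0.8,0,0,0,0,0,-1],[-0.8,0,0,0,0,0,-1],[-0.5,0,0,0,0,0,-1],[0,0,0,0,0,0,-1],[0,0,0,0,0,0,-1]]])

```text
time: 9.43
eef_pos: [0.5698, 0.1578, 0.0703]
tcp_rot: [0.663, 0.749, 0.0, -0.0]
contact_force: [-0.2, 0.1, -2.1]
opening: 0.244
finger_force: 78.6
```

```bash
cat > chk.py <<'E'
from h import *
np.set_printoptions(precision=4,suppress=True)
sl=-.1215; u=np.array([-sl,-1,0]); u/=np.linalg.norm(u); m=np.array([.5902,-.0107,.09]); yaw=np.arctan2(-u[1],-u[0])
s=ctrl.get_state(); R=Ro.from_quat(s['tcp_rot']); P=s['eef_pos']+R.apply([-.185,0,-.019])-m; print('tip along',P@u,'lat',P@[u[1],-u[0],0],'up',P[2])
plan(m+u*(.113-.185)+[0,0,-.019],yaw); print(s['wrist_torque'])
E
python3 chk.py
```

```text
tip along 0.015318288192392759 lat -0.00016171866850837424 up -0.0006907036469118166
t 9.425 pos [0.5698 0.1578 0.0703] yaw 1.6921030231853709 shift cm [-9.7684 -0.0127 -0.0681] turn z 0.00039932716696444714 F [-0.1592  0.0921 -2.1083]
[ 0.0356  0.0291 -0.063 ]
```

send_rows(series=[[[-0.6,0,0,0,0,0,-1],[-0.8,0,0,0,0,0,-1],[-0.8,0,0,0,0,0,-1],[-0.8,0,0,0,0,0,-1],[-0.8,0,0,0,0,0,-1],[0,0,0,0,0,0,-1]]])

```text
time: 10.18
eef_pos: [0.5744, 0.1209, 0.0705]
tcp_rot: [0.663, 0.748, 0.001, -0.001]
contact_force: [-0.9, 6.2, -1.6]
opening: 0.245
finger_force: 78.6
```

```bash
python3 chk.py
```

```text
tip along 0.052529018355056724 lat 6.453582356335391e-05 up -0.0010927457088387715
t 10.175 pos [0.5744 0.1209 0.0705] yaw 1.6906403218795547 shift cm [-6.0531 -0.0074 -0.0679] turn z -0.0010633741388517137 F [-0.882   6.201  -1.5781]
[0.7695 0.0621 0.0421]
```

The 6 N along the axis shows the tip pushing the piston. I continue.

send_rows(series=[[[-0.7,0,0,0,0,0,-1],[-0.7,0,0,0,0,0,-1],[-0.7,0,-0.05,0,0,0,-1],[-0.7,0,0,0,0,0,-1],[-0.7,0,0,0,0,0,-1],[-0.7,0,0,0,0,0,-1],[-0.7,0,0,0,0,0,-1],[-0.7,0,0,0,0,0,-1],[-0.5,0,0,0,0,0,-1],[0,0,0,0,0,0,-1]]])

```text
time: 11.42
eef_pos: [0.5819, 0.0587, 0.0708]
tcp_rot: [0.663, 0.748, -0.0, -0.0]
contact_force: [0.9, 0.2, -2.0]
opening: 0.244
finger_force: 78.6
```

```bash
python3 chk.py; python3 - <<'E'
from h import *
np.set_printoptions(precision=4,suppress=True)
for n,x0,x1,y0,y1 in [('scene',225,335,220,320),('top',280,375,160,210)]:
    c=ctrl.read_camera(n); np.savez(f'{n}3.npz',**c); h=cv2.cvtColor(c['img'],cv2.COLOR_RGB2HSV)[y0:y1,x0:x1]
    m=cv2.inRange(h,(2,120,60),(13,255,255)); ys,xs=np.where(m); print(n,len(xs),xs.mean()+x0,ys.mean()+y0,xs.min()+x0,xs.max()+x0)
    o=np.load({'scene':'scene.npz','top':'top.npz'}[n])['img']; h=cv2.cvtColor(o,cv2.COLOR_RGB2HSV)[y0:y1,x0:x1]; m=cv2.inRange(h,(2,120,60),(13,255,255)); ys,xs=np.where(m); print(' before',len(xs),xs.mean()+x0,ys.mean()+y0)
E
```

```text
tip along 0.11509833414236173 lat 3.6398033689103576e-05 up -0.00023057168479738432
t 11.425 pos [0.5819 0.0587 0.0708] yaw 1.691027244967729 shift cm [ 0.2098 -0.0088 -0.023 ] turn z -0.0006764510506773735 F [ 0.9105  0.1564 -1.9778]
[ 0.0136 -0.003  -0.0062]
scene 162 261.4259259259259 290.91975308641975 253 270
 before 65 288.4769230769231 246.12307692307692
top 114 344.9298245614035 186.85087719298247 337 362
 before 52 307.9807692307692 185.6153846153846
```

```bash
python3 - <<'E'
from h import *
from chk import u,m
X,r=tri([cam('top3'),cam('scene3')],[(344.9,186.9),(261.4,290.9)]); d=X-m; print('piston in mouth frame',d@u,d@[-u[1],u[0],0],d[2],r)
E
```

```text
tip along 0.11460376245654603 lat -2.2805615201307305e-05 up -0.0002688947315829249
t 11.525 pos [0.5817 0.0592 0.0708] yaw 1.6915859170446377 shift cm [ 0.1601 -0.0041 -0.0243] turn z -0.00011777897376874513 F [ 0.6124 -0.3429 -2.2086]
[ 0.0191 -0.0256  0.0106]
piston in mouth frame 0.18571604650350348 -0.007647244602933298 -0.05910088018233334 [np.float64(0.0003422103091918934), np.float64(0.0003422103091918035)]
```

send_rows(series=[[[0.8,0,0,0,0,0,-1],[1.5,0,0,0,0,0,-1],[2,0,0,0,0,0,-1],[2,0,0,0,0,0,-1],[2,0,0,0,0,0,-1],[2,0,0,0,0,0,-1],[2.5,0,0,0,0,0,-1],[3,0,0,0,0,0,-1],[1.5,0,-1,0,0,0,-1],[0,0,-0.8,0,0,0,-1]]])

```text
time: 12.78
eef_pos: [0.5611, 0.2321, 0.0898]
tcp_rot: [0.662, 0.749, 0.0, 0.0]
contact_force: [0.2, 0.3, -2.2]
opening: 0.243
finger_force: 78.6
```

```bash
python3 - <<'E'
from chk import *
plan([.4470,.2080,.0893],1.7453)
E
```

```text
tip along -0.05951457876869104 lat -0.000731963760925926 up 0.018870179405222093
t 12.775 pos [0.5611 0.2321 0.0898] yaw 1.6938449443692758 shift cm [-17.2504  -0.0743   1.8866] turn z 0.0021412483508693736 F [ 0.201   0.2882 -2.1741]
[0.0106 0.0176 0.0176]
t 12.775 pos [0.5611 0.2321 0.0898] yaw 1.6938449443692758 shift cm [ -0.9886 -11.6153   0.0413] turn z -0.05145505563072428 F [ 0.201   0.2882 -2.1741]
```

send_rows(series=[[[-0.1,-1,0,0,0,0,-1],[-0.2,-2,0,0,0,0,-1],[-0.2,-3,0,0,0,0,-1],[-0.2,-3,0,0,0,0,-1],[-0.2,-2,0,0,0,0,-1],[-0.1,-0.6,0,0,0,-0.025,-1],[0,0,0,0,0,-0.026,-1],[0,0,0,0,0,0,-1],[0,0,0,0,0,0,-1]]])

```text
time: 13.9
eef_pos: [0.4477, 0.2071, 0.089]
tcp_rot: [0.644, 0.765, 0.0, 0.0]
contact_force: [-0.6, 0.3, -2.0]
opening: 0.243
finger_force: 78.6
```

```bash
python3 - <<'E'
from h import *
np.set_printoptions(precision=4,suppress=True)
plan([.4472,.2079,.031],1.7453)
s,c=shot('w6')
for f in ('w5','w6'):
    b=rowcentres(f,range(40,200,20),(0,0,120),(180,60,255),240,330); print(f,b)
    h=cv2.cvtColor(cv2.imread(f'pics/{f}.png'),cv2.COLOR_BGR2HSV); m=cv2.inRange(h,(105,120,40),(128,255,255))[:,270:300]; ys=np.where(m.sum(1)>2000)[0]; print(ys.min())
E
```

```text
t 13.9 pos [0.4477 0.2071 0.089 ] yaw 1.7425000240853272 shift cm [ 0.0922 -0.038   5.796 ] turn z -0.0027999759146728476 F [-0.6095  0.3395 -1.9695]
w5 [(np.float64(278.5), 120, np.int64(44)), (np.float64(278.0), 140, np.int64(43)), (np.float64(278.5), 160, np.int64(42)), (np.float64(278.5), 180, np.int64(42))]
224
w6 [(np.float64(278.5), 120, np.int64(44)), (np.float64(278.5), 140, np.int64(44)), (np.float64(278.5), 160, np.int64(42)), (np.float64(278.5), 180, np.int64(42))]
224
```

The rod has not slipped in the grip. I lower it into the notches.

send_rows(series=[[[0.1,0,0.5,0,0,-0.003,-1],[0,0,1,0,0,0,-1],[0,0,1.5,0,0,0,-1],[0,0,1.2,0,0,0,-1],[0,0,0.8,0,0,0,-1],[0,0,0.5,0,0,0,-1],[0,0,0.2,0,0,0,-1],[0,0,0,0,0,0,-1],[0,0,0,0,0,0,-1]]])

```text
time: 15.08
eef_pos: [0.4471, 0.2081, 0.0322]
tcp_rot: [0.643, 0.766, 0.0, 0.0]
contact_force: [-0.4, -0.5, -2.9]
opening: 0.242
finger_force: 78.8
```

```bash
python3 -c "
from h import *
plan([.4472,.2079,.031],1.7453)"
```

```text
t 15.075 pos [0.44706947 0.20808466 0.03219016] yaw 1.7457806789881585 shift cm [-0.02046326  0.00955939  0.11902087] turn z 0.0004806789881584006 F [-0.44487597 -0.48224013 -2.9403866 ]
```

send_rows(series=[[[0,0,0.1,0,0,0,-1],[0,0,0,0,0,0,-1],[0,0,0,0,0,0,0],[0,0,0,0,0,0,0.3],[0,0,0,0,0,0,1],[0,0,0,0,0,0,1],[0,0,0,0,0,0,1],[0,0,0,0,0,0,1]]])

```text
time: 16.08
eef_pos: [0.4468, 0.208, 0.0308]
tcp_rot: [0.643, 0.766, -0.0, -0.0]
contact_force: [0.3, 0.2, -1.3]
opening: 1.001
finger_force: 0.0
```

send_rows(series=[[[0,0,-0.5,0,0,0,1],[0,0,-2,0,0,0,1],[0,0,-4,0,0,0,1],[0,0,-5,0,0,0,1],[-2,0.8,-5,0,0,0,1],[-2,0.9,-3,0,0,0,1],[-1.9,0.8,-2.2,0,0,0,1],[0,0,0,0,0,0,1],[0,0,0,0,0,0,1]]])

```text
time: 17.2
eef_pos: [0.4808, 0.1546, 0.2466]
tcp_rot: [0.643, 0.766, -0.001, -0.001]
contact_force: [-0.8, -1.0, 0.3]
opening: 1.001
finger_force: 0.0
```

```bash
python3 - <<'E'
from h import *
np.set_printoptions(precision=4,suppress=True)
s,c=shot('w7'); print(s['time'],s['eef_pos'],s['opening'],s['finger_force'],s['contact_force'])
def line(P):
    P=np.array(P)[:,:2]; return np.polyfit(P[:,1],P[:,0],1)
for f in ('w3','w7'):
    V=wristcam(f+'.npz')
    h=cv2.cvtColor(cv2.imread(f'pics/{f}.png'),cv2.COLOR_BGR2HSV); m=cv2.inRange(h,(105,120,40),(128,255,255))[:280,225:285]
    ys=np.where(m.sum(1)>2000)[0]; y0,y1=ys.min(),ys.max()
    l1=line([onplane(V,a[:2],.058) for a in rowcentres(f,range(y0+3,y1-3,3),(105,120,40),(128,255,255),225,285)])
    l2=line([onplane(V,a[:2],.054) for a in rowcentres(f,list(range(y1+7,y1+40,3))+list(range(y1+90,y1+140,3)),(0,0,120),(180,60,255),235,280)])
    print(f,y0,y1,'ends',onplane(V,(255,y0),.061)[:2],onplane(V,(255,y1),.061)[:2],l1,l1[0]*.208+l1[1],l2,l2[0]*.208+l2[1])
a=cv2.imread('pics/w7.png'); 
c=ctrl.read_camera('top'); np.savez('top4.npz',**c); cv2.imwrite('pics/t4.png',c['img'][:,:,::-1])
A=np.load('top.npz')['img'].astype(int); D=np.abs(A-c['img']).sum(2)
for n,(x,y) in dict(tip_box=(306,243),bottle=(245,130),beaker=(293,135),dishes=(417,220),jar=(152,183),piston=(345,187)).items(): print(n,(D[y-18:y+18,x-18:x+18]>120).sum())
E
```

```text
17.2 [0.4808 0.1546 0.2466] 1.0012596171180015 0.0 [-0.7644 -0.959   0.2546]
w3 80 150 ends [0.4432 0.2369] [0.4521 0.1799] [-0.1836  0.4852] 0.44698279251005557 [-0.1748  0.4822] 0.44581951328616387
w7 80 151 ends [0.4423 0.2371] [0.4513 0.1793] [-0.1759  0.4839] 0.447354824766102 [-0.1754  0.4822] 0.4457202246394778
tip_box 109
bottle 0
beaker 2
dishes 441
jar 0
piston 93
```

The rod is back within 1 mm of its starting pose. The piston is in the tray and the gripper is clear, so I hand in.

```bash
python3 -c "
from plant import ctrl
print(ctrl.sign_off())"
```

```text
the job is handed in; nothing more can be done
None
```

The job is handed in at about 17 s of the 56 s allowed, with no verdict shown: the piston was pushed through into the catch tray, and the rod is back in its rest, released, within about 1 mm of where it lay.

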